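# Shim the rocking detector plate

## Robot

A 7-joint arm with a two-finger parallel gripper is mounted at the origin on a cart in front of the work surface, level with it; the furniture and walls round the work are solid. World frame = base frame: x ahead of the robot, y to its left, z up, the work surface at z = 0. Lengths are in m, angles in degrees, forces in N, time in s.
With the tool pointing down it reaches from about 0.425 to 0.925 m from the base axis. Payload 6.8 kg.
Tool frame: the origin (TCP) lies between the finger pads; the fingertips stand ahead of it and the grasp point (between the pads) is the TCP (bot.tcp_to_tips is the z of the fingertips in the tool frame, in m); z points along the fingers, y is the direction in which the jaws open and shut (so a half turn about z gives the same grasp; the last joint's range is limited). The gripper opens to 88 mm and grips with 3 to 60 N. Pads are 20 mm wide; open, the fingers measure 115 mm over their backs; the gripper's body (75 mm by 178 mm) begins 61 mm behind the grasp point.
Start: joints at [58.321, 27.33, 1.283, 89.118, -0.659, 63.558, -4.761], TCP at [0.29, -0.609, 0.219] pointing down, gripper open.
Joint ranges: [-169.35, 169.35], [-19.33, 120.38], [-80.79, 83.38], [13.8, 139.57], [-78.32, 258.32], [9.67, 109.79], [-169.56, 169.56]. Speed limits (degrees/s): [136.94, 136.94, 180, 180, 180, 180, 180].

## Interface

Orientations are given as a 3x3 rotation matrix whose columns are the frame's x, y, z axes.
In Python, from station import bot, jaws, eyes, finish_job gives the robot as it stands. Calls block until the motion is done:
- bot.move_pose(position, orientation): joint-space move of the TCP to a pose.
- bot.move_straight(position, frame=None, rate=0.15, force_limit=None): straight line of the TCP; frame=None keeps the orientation; rate is the mean speed in m/s. With force_limit (N) it stops when the force on the tool has changed by that much, and returns True; else False.
- bot.goto_joints(angles): joint-space move.
- jaws.set_gripper(opening, f_grip=None): finger opening in m; f_grip is the grip in N (None keeps the last); returns when the fingers have stopped.
- bot.hold(seconds).
- bot.inverse_kinematics(position, orientation): joint angles nearest the present ones, or None.
- bot.get_obs(): the state.
- eyes.camera(name): name is "scene" or "top" or "wrist"; returns a dict with "color" (400x640x3 uint8, red, green, blue), "range_z" (400x640 float32, m along the optical axis (not along the pixel's ray), 0 where there is no reading), "fx", "fy", "cx", "cy" (pixels), "pose" (4x4, takes a point from camera to world coordinates). Camera axes: x right, y up, looking along -z (the intrinsics and any distortion apply to the point x, -y, -z); pixel columns grow to the right and rows downward; lengths in m; the calibration is good to about 2 mm. A picture is of the moment at which its call begins.
A pose or a line that the arm cannot do raises bot.Unreachable and nothing moves.
- finish_job(): hands the job in, once; it reports no verdict.
Trained networks look in a picture, given as the dict that the camera call returned (one of the last four; its "shot" number tells which), for a name from the list of things; names that differ only in an ending like _2 or _b are one class to them, and where a whole thing is asked for, a point or a joint stands for the part that bears it (a point fixed in the world has none). Each returns a list of dicts, best first, with "score" (0 to 1); they miss things now and then, are a little off and sometimes report something else, mostly with a low value. They report only what shows in the picture. A call takes as long as a camera call.
- eyes.look_for(picture, query): "extent" ([centre column, centre row, width, height] in pixels, round what is visible of it).
- eyes.silhouettes(picture, query): "mask" (400x640 bool, what is visible of it) and "extent" ([centre column, centre row, width, height] in pixels, round what is visible of it).
The state is a dict: "clock": time; "qpos": joint angles; "joint_vel": joint speeds; "joint_torque": joint torques, N m; "ee_pos": TCP position; "tcp_rot": TCP orientation; "force": force on the tool from outside, world axes, zero at the start; "ft_torque": the same for the moment, N m; "opening": finger opening in m.
Only numpy, scipy, OpenCV 4.12 (cv2) and the standard library are available. Lean on these libraries where they do the work, as an engineer would, in place of code of your own. Each camera call takes 0.05 s, during which the arm holds its last target.

## Task

The small detector plate with the grey housing rocks because its front right foot is too short. With the fingertips push the wooden wedge, thin end first and flat along the bench, under that foot until it is firmly wedged and the plate still stands level; then press down on the round cap above that foot (about 1 kg of push) to show that the rocking has stopped, and let go. Do not pick up the wedge or the plate, do not shove the plate out of its place, and leave the other things alone.

Things in the scene. Friction and masses are not known exactly. Their poses are not given: they have to be found in the camera images.
- plate: detector plate, about 1.4 kg, loose: aluminium, 130 (x) x 150 (y) x 12 mm, underside 20 and top 32 mm above the bench; a grey housing with lens nose (62 x 66 mm, top 81 mm up) stands on its back left part. Origin at bench level under its centre; x ahead, turned some 30 deg to the right, y left. Ball-ended feet, 16 mm across, at x +-51, y +-61 mm. It stands level on three; about 2 N down on the front right corner rocks it
- short_foot (a point): lowest point of the plate's front right foot (x -51, y -61 mm in the plate's frame), which is 7 mm too short: it hangs 7 mm above the bench while the plate is level. The plate's edges are 14 mm from the foot's middle
- corner_cap: round steel cap, 22 mm across and 6 mm high, on top of the plate right above the short foot (each foot has one); fixed to the plate; origin at the centre of its underside, 32 mm above the bench
- cap_top (a point): centre of that cap's top face, 38 mm above the bench while the plate is level: the place to press
- wedge: loose wooden wedge, 90 mm long, 36 wide, 1.5 mm high at the thin end rising evenly to 16 at the thick end, 70 g, flat on the bench right of the plate, thin end roughly towards the short foot. Origin: centre of its underside, x to the thin end. It meets the foot (plate level) when the foot's middle is at about x = +11.5 mm, 33.5 mm in from the thin end; each 6 mm more lifts the foot 1 mm
- thin_end (a point): middle of the wedge's thin end, at bench level
- thick_end (a point): middle of the upright face of the wedge's thick end (16 mm high, 36 mm wide), 8 mm above the bench: the place to push. Friction is about 0.6 and varies, so the wedge stays where it is pushed; sliding it takes about 0.5 N, seating it firmly 2 to 6 N
- vial_5: bystander: glass sample vial, 27 mm across, 57 mm high; origin at the centre of its underside
- vial_6: bystander: smaller vial with black cap, 22 mm across, 52 mm high; origin at the centre of its underside
- beaker: bystander: beaker, about 60 mm across, 79 mm high; origin at the centre of its underside
- tape_roll: bystander: roll of tape lying flat, 61 mm across, 18 mm high; origin at the centre of its underside
- usb_stick: bystander: USB stick, 52 mm long (along its y), 17 mm wide, 8 mm high; origin at the centre of its underside

How it is judged:
By the outcome, as a careful person would: the job done as asked, in the order asked, and still so for the second after the job is handed in, with the robot touching nothing.
It also fails if it takes over 48 s, if anything falls off the work surface, if the arm or the gripper's body presses on something with over 40 N, if the wrist force passes 120 N, or if a joint passes its speed limit or range.

## Working session

There is one attempt and no reset: what is moved stays moved. The work goes in short steps, each a Python script; the robot and the scene stay as the last script left them, time stands still between calls to the robot, and variables do not carry over. Pictures are saved under pics/ and viewed, and the job is handed in when it is done.

```bash
mkdir -p pics; ls; cat > h.py <<'E'
import numpy as np, cv2
from station import bot, jaws, eyes, finish_job
def save(p,n): cv2.imwrite('pics/'+n+'.png', cv2.cvtColor(p['color'],cv2.COLOR_RGB2BGR))
def cloud(p):
    z=p['range_z']; v,u=np.mgrid[0:400,0:640]
    P=np.stack([(u-p['cx'])/p['fx']*z, -(v-p['cy'])/p['fy']*z, -z, np.ones_like(z)],-1)
    W=P@np.array(p['pose']).T
    W=W[...,:3]; W[z==0]=np.nan
    return W
E
python3 - <<'E'
from h import *
print(bot.get_obs()['clock'], bot.tcp_to_tips)
for n in ['scene','top','wrist']:
    p=eyes.camera(n); save(p,n+'0'); print(n,p['fx'],p['cx'],p['cy'],[k for k in p],np.round(p['pose'],3).tolist())
    np.savez('pics/'+n+'0.npz',W=cloud(p),c=p['color'])
    for q in ['plate','wedge','corner_cap','vial_5','vial_6','beaker','tape_roll','usb_stick']:
        r=eyes.silhouettes(p,q)
        for d in r[:4]:
            W=cloud(p)[d['mask']]; print(q,round(d['score'],2),np.round(d['extent']),np.round(np.nanmedian(W,0),3), np.round(np.nanmax(W,0),3),np.round(np.nanmin(W,0),3))
E
```

```text
pics
0.0 0.019
scene 512.2692712807283 322.1014521628059 196.21771194174832 ['color', 'range_z', 'fx', 'fy', 'cx', 'cy', 'pose', 'shot'] [[0.462, 0.365, -0.808, -0.363], [-0.887, 0.207, -0.413, -0.802], [0.017, 0.908, 0.42, 0.525], [0.0, 0.0, 0.0, 1.0]]
plate 0.7 [298. 182.  75.  48.] [ 0.606 -0.251  0.032] [ 0.869 -0.085  0.083] [ 0.519 -0.332 -0.022]
wedge 0.91 [299. 226.  32.  17.] [ 0.476 -0.323  0.008] [ 0.522 -0.267  0.017] [ 0.449 -0.355 -0.001]
wedge 0.72 [361. 270.  37.  27.] [ 0.379 -0.505  0.015] [ 0.439 -0.461  0.027] [ 0.329 -0.536 -0.002]
vial_5 0.68 [351. 205.   7.  25.] [ 0.588 -0.388  0.028] [ 0.668 -0.341  0.053] [ 0.581 -0.396 -0.001]
vial_5 0.45 [376. 215.   4.  14.] [ 0.571 -0.458  0.027] [ 0.577 -0.453  0.045] [ 0.567 -0.462  0.004]
vial_6 0.68 [351. 205.   7.  25.] [ 0.588 -0.388  0.028] [ 0.668 -0.341  0.053] [ 0.581 -0.396 -0.001]
vial_6 0.45 [376. 215.   4.  14.] [ 0.571 -0.458  0.027] [ 0.577 -0.453  0.045] [ 0.567 -0.462  0.004]
beaker 0.78 [390. 220.  32.  48.] [ 0.522 -0.505  0.052] [ 1.198 -0.276  0.08 ] [ 0.511 -0.528 -0.269]
tape_roll 0.61 [361. 271. 
[... 1414 characters left out ...]
17 -0.474  0.022] [ 0.356 -0.537 -0.003]
tape_roll 0.26 [418. 192.  39.  32.] [ 0.542 -0.503  0.031] [ 0.576 -0.472  0.082] [ 0.514 -0.53  -0.002]
usb_stick 0.63 [416. 245.  24.  15.] [ 0.444 -0.504  0.007] [ 0.457 -0.485  0.011] [ 0.431 -0.526 -0.003]
wrist 297.83347584595657 319.2126397089773 199.70568992570412 ['color', 'range_z', 'fx', 'fy', 'cx', 'cy', 'pose', 'shot'] [[0.43, 0.875, 0.222, 0.352], [-0.903, 0.417, 0.106, -0.58], [-0.0, -0.246, 0.969, 0.386], [0.0, 0.0, 0.0, 1.0]]
tape_roll 0.71 [272.  66.  55.  59.] [ 0.388 -0.503  0.019] [ 0.417 -0.468  0.023] [ 0.357 -0.535 -0.001]
usb_stick 0.66 [292.  22.  32.  41.] [ 0.443 -0.505  0.009] [ 0.461 -0.482  0.012] [ 0.428 -0.527 -0.   ]
```

View pics/top0.png

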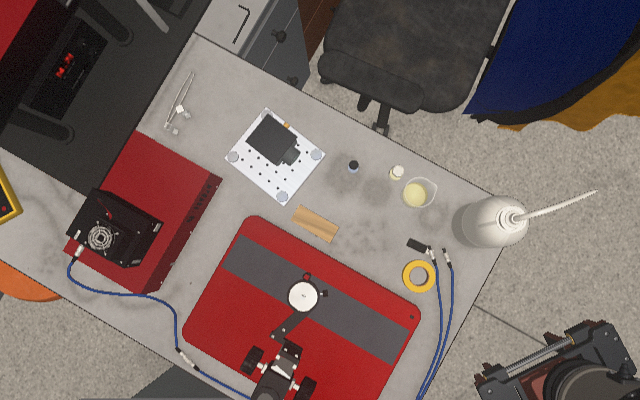

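View pics/scene0.png

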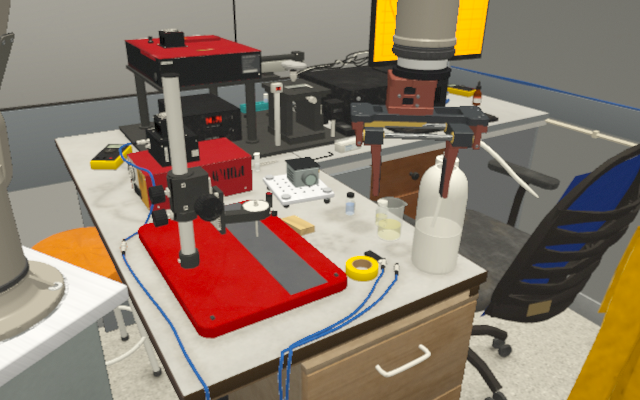

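```bash
python3 - <<'E'
from h import *
W=np.load('pics/top0.npz')['W']
# height grid 
x=W[...,0];y=W[...,1];z=W[...,2]
print("rows x from .70 down; cols y -0.1..-0.6 ; max z cm")
for a in np.arange(.70,.16,-.03):
    print(round(a,2),[ (lambda m: int(np.nanmax(z[m])*1000) if m.any() else -99)((abs(x-a)<.015)&(abs(y-b)<.015)) for b in np.arange(-.1,-.6,-.03)])
W=np.load('pics/scene0.npz')['W'];x=W[...,0];y=W[...,1];z=W[...,2]
print()
for a in np.arange(.70,.16,-.03):
    print(round(a,2),[ (lambda m: int(np.nanmax(z[m])*1000) if m.any() else -99)((abs(x-a)<.015)&(abs(y-b)<.015)) for b in np.arange(-.1,-.6,-.03)])
o=bot.get_obs();print(np.round(o['tcp_rot'],3))
E
```

```text
rows x from .70 down; cols y -0.1..-0.6 ; max z cm
0.7 [3, 3, 4, 34, 80, 34, 3, 3, 4, 2, 2, -99, -99, -99, -99, -99, -99]
0.67 [4, 3, 32, 80, 84, 84, 81, 3, 4, 4, 4, 3, 1, -99, -99, -99, -99]
0.64 [4, 30, 39, 82, 84, 83, 84, 39, 29, 4, 3, 3, 3, 2, -99, -99, -99]
0.61 [101, 37, 40, 80, 83, 83, 81, 40, 32, 53, 53, 3, 3, 4, 3, 2, -99]
0.58 [101, 100, 32, 34, 36, 80, 63, 33, 3, 53, 53, 3, 60, 79, 78, 3, 3]
0.55 [102, 99, 3, 31, 34, 40, 34, 3, 4, 3, 4, 3, 79, 80, 81, 3, 3]
0.52 [102, 3, 3, 3, 4, 40, 7, 9, 5, 3, 3, 4, 80, 80, 80, 4, 190]
0.49 [97, 4, 31, 33, 32, 30, 9, 14, 18, 4, 3, 4, 4, 4, 5, 3, 213]
0.46 [3, 3, 33, 33, 33, 32, 33, 30, 18, 3, 4, 5, 3, 11, 9, 4, 195]
0.43 [4, 33, 35, 36, 35, 34, 32, 33, 30, 23, 3, 3, 3, 19, 20, 13, 121]
0.4 [27, 34, 35, 34, 34, 35, 113, 114, 31, 33, 32, 4, 19, 22, 20, 10, 10]
0.37 [31, 33, 32, 34, 35, 96, 109, 107, 96, 33, 33, 33, 31, 21, 20, 8, 10]
0.34 [32, 32, 33, 32, 33, 96, 102, 101, 34, 34, 34, 34, 32, 32, 3, 8, 542]
0.31 [32, 33, 32, 32, 32, 103, 101, 35, 34, 35, 34, 34, 34, 34, 3, 394, 514]
0.28 [33, 33, 32, 174, 178, 192, 164, 32, 34, 38, 35, 35,
[... 951 characters left out ...]
, 17, 17, 10, 162]
0.4 [-99, -99, -99, -99, 31, 33, 111, 113, 31, 31, 29, 1, 15, 19, 20, 9, 8]
0.37 [-99, 30, 31, 30, 32, 97, 108, 106, 95, 31, 32, 31, 29, 19, 19, 18, 8]
0.34 [30, 30, 30, 31, 32, 97, 101, 100, 33, 33, 32, 31, 31, 30, 9, 6, 6]
0.31 [31, 31, 30, 31, 31, 98, 99, 97, 33, 33, 33, 33, 31, 34, 27, 391, 315]
0.28 [31, 31, 30, 30, 31, 161, 162, 31, 33, 33, 33, 32, 32, 32, 345, 391, 481]
0.25 [30, 31, 31, 31, 30, 206, 202, 31, 31, 33, 33, 33, 33, 29, 345, 345, 483]
0.22 [9, 30, 31, 32, 364, 364, 205, 177, 31, 31, 31, 32, 32, 2, 7, 345, 342]
0.19 [7, 7, 6, 30, 205, 206, 169, 172, 31, 31, 31, 31, 25, 5, 6, 0, -99]
[[ 0.903  0.43   0.   ]
 [ 0.43  -0.903 -0.   ]
 [ 0.     0.    -1.   ]]
```

```bash
python3 - <<'E'
from h import *
o=bot.get_obs()
bot.move_pose([0.50,-0.34,0.20],np.array(o['tcp_rot']))
print(bot.get_obs()['clock'],np.round(bot.get_obs()['qpos'],1))
p=eyes.camera('wrist'); save(p,'w1'); np.savez('pics/w1.npz',W=cloud(p),c=p['color'])
for q in ['plate','wedge','corner_cap']:
    for i,d in enumerate(eyes.silhouettes(p,q)[:4]):
        W=cloud(p)[d['mask']]; print(q,round(d['score'],2),np.round(d['extent']),np.round(np.nanmedian(W,0),4), np.round(np.nanmax(W,0),3),np.round(np.nanmin(W,0),3))
        np.save(f'pics/m_{q}{i}.npy',d['mask'])
print(bot.get_obs()['clock'],p['fx'],p['cx'],p['cy'])
np.savez('pics/w1cal.npz',K=[p['fx'],p['fy'],p['cx'],p['cy']],pose=p['pose'])
E
```

```text
2.6417 [ 31.6  21.9  -4.  100.1   1.8  58.1 -37.8]
wedge 0.74 [290. 178.  61.  72.] [ 0.49   -0.3079  0.0099] [ 0.526 -0.262  0.019] [ 0.453 -0.354  0.001]
2.8417 297.83347584595657 319.2126397089773 199.70568992570412
```

View pics/w1.png

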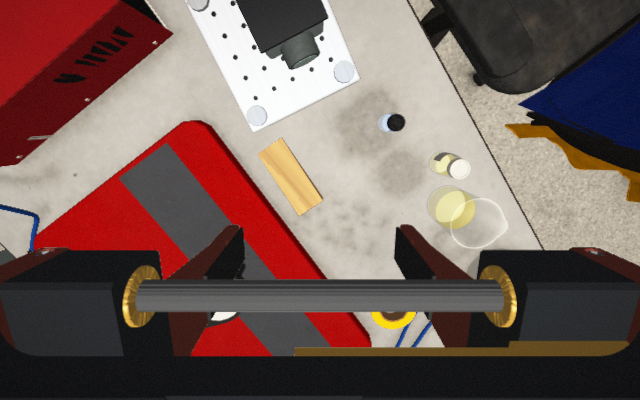

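```bash
python3 - <<'E'
from h import *
d=np.load('pics/w1.npz');W=d['W'];c=d['c'];k=np.load('pics/w1cal.npz');fx,fy,cx,cy=k['K'];T=k['pose']
def ray(u,v,h):
    r=T[:3,:3]@np.array([(u-cx)/fx,-(v-cy)/fy,-1]);o=T[:3,3];return o+r*(h-o[2])/r[2]
m=np.load('pics/m_wedge0.npy').astype(np.uint8)
P=W[m>0];P=P[~np.isnan(P[:,0])];P=P[P[:,2]>.003] 
# colour mask wood
hsv=cv2.cvtColor(c,cv2.COLOR_RGB2HSV)
w=((hsv[...,0]>8)&(hsv[...,0]<28)&(hsv[...,1]>70)&(hsv[...,2]>100)).astype(np.uint8)
roi=np.zeros_like(w);roi[125:225,245:335]=1;w&=roi
print(m.sum(),w.sum())
for mm in (m,w):
    cnt=max(cv2.findContours(mm,0,cv2.CHAIN_APPROX_NONE)[0],key=cv2.contourArea)
    q=np.nan_to_num(W[mm>0]);
    # fit plane z=a x+b y+c
    A=np.c_[q[:,0],q[:,1],np.ones(len(q))];s=np.linalg.lstsq(A,q[:,2],rcond=None)[0];print('slope',s[:2],np.linalg.norm(s[:2]),np.degrees(np.arctan2(-s[1],-s[0])))
    # project contour to wedge plane iteratively
    pts=[]
    for u,v in cnt[:,0]:
        h=.009
        for _ in range(5):
            X=ray(u,v,h);h=np.clip(s@[X[0],X[1],1],0,.018)
        pts.append(X[:2])
    r=cv2.minAreaRect((np.array(pts)*1000).astype(np.float32));print(r);print(cv2.boxPoints(r).round(1).tolist())
big=cv2.resize(c[60:240,180:420],None,fx=3.3,fy=3.3,interpolation=cv2.INTER_CUBIC);cv2.imwrite('pics/w1big.png',big[...,::-1])
# plate corners on depth: points with z .026-.045 
x,y,z=W[...,0],W[...,1],W[...,2]
for nm,(u,v) in dict(fr=(257,115),br=(344,71)).items():
    s=(slice(v-15,v+16),slice(u-15,u+16)); zz=z[s]; mk=(zz>.0365)&(zz<.046)
    print(nm,ray(u,v,.038),np.nanmean(x[s][mk]),np.nanmean(y[s][mk]),np.nanmedian(zz[mk]),mk.sum())
print('bench z',np.nanmedian(z[160:200,330:370]))
E
```

```text
2211 2255
slope [-0.07281111 -0.14217907] 0.15973836983611553 62.88262786356833
((489.7889404296875, -308.2792663574219), (89.87350463867188, 37.11463928222656), 59.50598907470703)
[[451.0, -337.6000061035156], [483.0, -356.3999938964844], [528.5999755859375, -279.0], [496.6000061035156, -260.1000061035156]]
slope [-0.0669484  -0.14019403] 0.15535911208178432 64.47361021112347
((489.53533935546875, -308.0477294921875), (90.16600036621094, 37.529640197753906), 59.16162872314453)
[[450.29998779296875, -337.1000061035156], [482.5, -356.3999938964844], [528.7999877929688, -279.0], [496.5, -259.70001220703125]]
fr [ 0.54032299 -0.24937612  0.038     ] 0.5400718849297966 -0.2490731099519045 0.038910558957349795 337
br [ 0.61883567 -0.31351898  0.038     ] 0.6185759842577957 -0.31335741168158066 0.03901231327171173 371
bench z 0.001416963155989881
```

View pics/w1big.png

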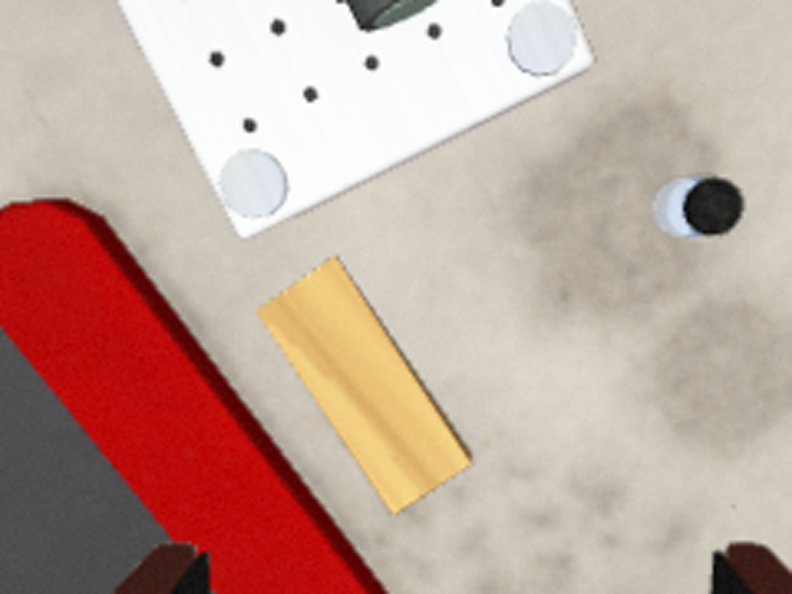

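```bash
cat >> h.py <<'E'
def rot(a):  # tool pointing down, -y along heading a (deg)
    c,s=np.cos(np.radians(a)),np.sin(np.radians(a))
    return np.array([[s,-c,0],[-c,-s,0],[0,0,-1.]])
F=np.array([.5402,-.2492])
E
python3 - <<'E'
from h import *
a=59.3; d=np.array([np.cos(np.radians(a)),np.sin(np.radians(a))]); n=np.array([-d[1],d[0]])
C=np.array([.4896,-.3081])
thick=C-.045*d
tv=F-C; f=np.array([tv@d,tv@n]); t=f-np.array([.0115,0]); print('foot in wedge',f,'travel',t)
v=(t[0]*d+t[1]*n); off=-t[1]/t[0]*.0326; print('off',off)
start=thick+off*n-d*(.0135+.014)
np.savez('plan.npz',v=v,start=start,d=d,n=n)
R=rot(a); print(np.linalg.det(R))
jaws.set_gripper(0.0)
print(bot.inverse_kinematics([*start,.03],R))
bot.move_pose([*start,.12],R)
bot.move_straight([*start,.026],rate=.1)
o=bot.get_obs();print(o['clock'],o['ee_pos'],o['force'],o['opening'],start)
p=eyes.camera('wrist');save(p,'w2')
E
```

```text
foot in wedge [ 0.07647877 -0.01343755] travel [ 0.06497877 -0.01343755]
off 0.00674164856840805
1.0
[ 28.89135647  32.36452034   5.63496066 110.85190994  -5.00884828
  37.01425313 -83.04143684]
6.0667 [ 0.44723709 -0.36734261  0.02660961] [-0.19250339 -0.45400371 -0.3822786 ] 0.0005262952741184174 [ 0.44678882 -0.36699739]
```

View pics/w2.png

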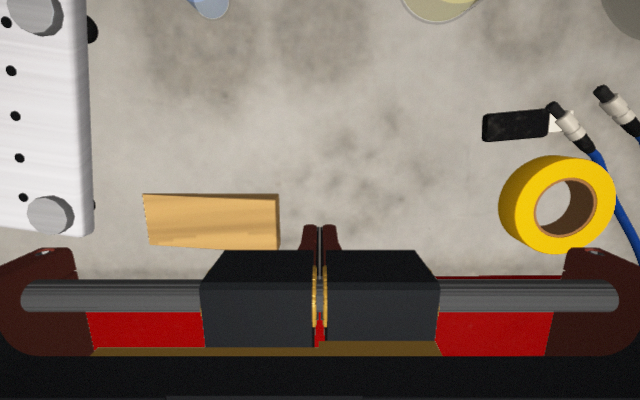

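```bash
python3 - <<'E'
from h import *
q=np.load('plan.npz');v,s,d,n=q['v'],q['start'],q['d'],q['n']
c=s+d*.014
bot.move_straight([*c,.026],rate=.05)
print(bot.get_obs()['force'])
for f in (.2,.4,.6):
    bot.move_straight([*(c+v*f),.026],rate=.05); o=bot.get_obs(); print(o['clock'],o['ee_pos'],o['force'])
p=eyes.camera('wrist');save(p,'w3'); np.savez('pics/w3.npz',W=cloud(p),c=p['color'])
for r in eyes.silhouettes(p,'wedge')[:2]:
    W=cloud(p)[r['mask']]; print(r['score'],r['extent'],cv2.minAreaRect((W[W[:,2]>.003][:,:2]*1000).astype(np.float32)))
p=eyes.camera('top');save(p,'t3')
for r in eyes.silhouettes(p,'wedge')[:2]:
    W=cloud(p)[r['mask']]; print(r['score'],r['extent'],cv2.minAreaRect((W[W[:,2]>.003][:,:2]*1000).astype(np.float32)))
E
```

```text
[-0.55743062  0.22552753  0.29732923]
6.9667 [ 0.46322662 -0.34475938  0.02594669] [-0.28882565 -0.13955226  0.11888514]
7.3833 [ 0.47216065 -0.33495073  0.02599204] [ 0.36225448 -0.71496808  0.04122008]
7.8 [ 0.48110242 -0.32512207  0.0259861 ] [ 0.580936    0.43548291 -0.80419627]
0.81 [292.8, 227.1, 135.9, 42.6] ((499.7584533691406, -314.3077087402344), (90.97919464111328, 47.42706298828125), 63.57466125488281)
```

View pics/w3.png

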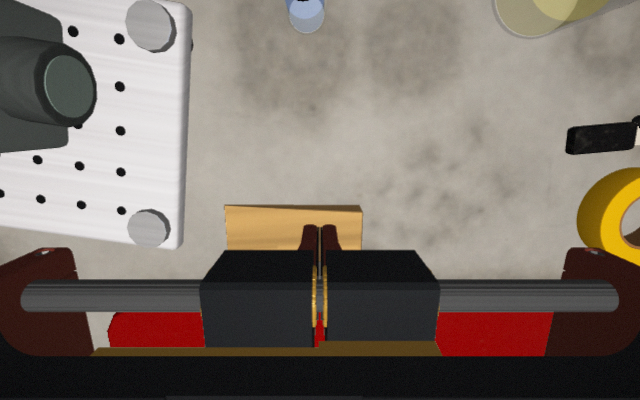

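```bash
python3 - <<'E'
from h import *
o=bot.get_obs();print(o['ee_pos'],o['force'],bot.tcp_to_tips,np.round(o['tcp_rot'],3).tolist())
p=eyes.camera('wrist');T=np.array(p['pose'])
def proj(X):
    c=np.linalg.inv(T)@np.r_[X,1]; return p['cx']+p['fx']*c[0]/-c[2], p['cy']-p['fy']*c[1]/-c[2]
e=np.array(o['ee_pos']);R=np.array(o['tcp_rot'])
for dx in(-.01,0,.01):
  for dz in (0,.019): print(dx,dz,proj(e+R@[dx,0,dz]))
W=cloud(p)
for rr in range(205,262,4): print(rr,[np.round(W[rr,cc]*1000).tolist() for cc in (250,308,332,355)])
E
```

```text
[ 0.48054905 -0.32580557  0.02599005] [ 0.00493733 -0.34572574 -1.05454679] 0.019 [[0.86, -0.511, -0.0], [-0.511, -0.86, -0.0], [-0.0, 0.0, -1.0]]
-0.01 0 (np.float64(320.00278325880566), np.float64(255.6127002443447))
-0.01 0.019 (np.float64(319.9483315610131), np.float64(243.44260699525302))
0 0 (np.float64(320.0173027435959), np.float64(240.21607752757433))
0 0.019 (np.float64(319.96081065023986), np.float64(229.33311186759965))
0.01 0 (np.float64(320.03222950163797), np.float64(224.38757773704288))
0.01 0.019 (np.float64(319.9736066321259), np.float64(214.8653217271883))
205 [[518.0, -294.0, 3.0], [498.0, -327.0, 4.0], [490.0, -341.0, 4.0], [482.0, -354.0, 3.0]]
209 [[516.0, -294.0, 7.0], [498.0, -327.0, 12.0], [490.0, -340.0, 13.0], [483.0, -353.0, 14.0]]
213 [[513.0, -292.0, 6.0], [495.0, -326.0, 12.0], [488.0, -339.0, 15.0], [482.0, -352.0, 18.0]]
217 [[511.0, -291.0, 6.0], [493.0, -325.0, 13.0], [486.0, -338.0, 14.0], [480.0, -350.0, 17.0]]
221 [[509.0, -289.0, 6.0], [491.0, -323.0, 12.0], [484.0, -337.0, 15.0], [477.0, -349.0, 17.0]]
225 [[507.0, -288.0, 8.0], [494.0, -326.0
[... 233 characters left out ...]
345.0, 17.0]]
237 [[499.0, -282.0, 5.0], [494.0, -327.0, 51.0], [488.0, -337.0, 51.0], [468.0, -344.0, 17.0]]
241 [[497.0, -281.0, 7.0], [494.0, -327.0, 56.0], [488.0, -337.0, 56.0], [466.0, -343.0, 18.0]]
245 [[495.0, -279.0, 5.0], [494.0, -327.0, 61.0], [489.0, -337.0, 63.0], [464.0, -341.0, 18.0]]
249 [[492.0, -277.0, 5.0], [494.0, -327.0, 66.0], [488.0, -337.0, 66.0], [461.0, -340.0, 16.0]]
253 [[519.0, -327.0, 119.0], [511.0, -340.0, 118.0], [508.0, -346.0, 119.0], [505.0, -351.0, 118.0]]
257 [[519.0, -327.0, 121.0], [512.0, -340.0, 122.0], [509.0, -346.0, 122.0], [505.0, -351.0, 121.0]]
261 [[519.0, -328.0, 124.0], [511.0, -340.0, 123.0], [507.0, -345.0, 122.0], [505.0, -351.0, 124.0]]
```

View pics/t3.png

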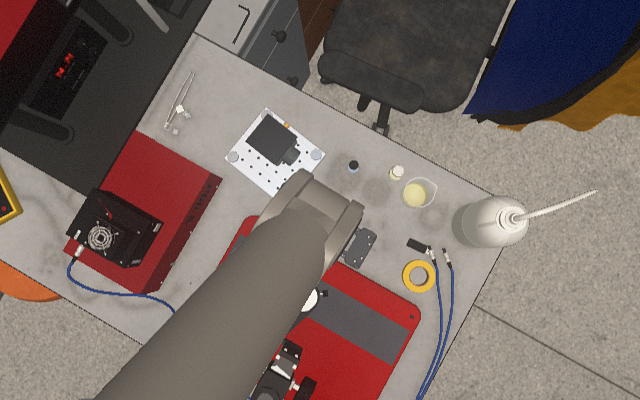

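```bash
python3 - <<'E'
from h import *
q=np.load('plan.npz');v,s,d,n=q['v'],q['start'],q['d'],q['n']
e=bot.get_obs()['ee_pos']
bot.move_straight([e[0],e[1],.06],rate=.15)
p=eyes.camera('wrist');save(p,'w4');np.savez('pics/w4.npz',W=cloud(p),c=p['color'],pose=p['pose'])
for r in eyes.silhouettes(p,'wedge')[:2]: print(r['score'],r['extent'])
b=s-d*.01
bot.move_straight([*b,.05],rate=.2)
r=bot.move_straight([*b,.018],rate=.03,force_limit=2.5)
o=bot.get_obs();print(r,o['ee_pos'],o['force'],o['clock'])
p=eyes.camera('wrist');save(p,'w5');W=cloud(p)
for rr in range(205,240,4): print(rr,[np.round(W[rr,cc]*1000).tolist() for cc in (250,308,332,355)])
E
```

```text
False [ 0.44181564 -0.37571003  0.01818872] [-0.67643428  0.33802207  0.49325066] 10.2083
205 [[481.0, -351.0, 17.0], [461.0, -378.0, 2.0], [453.0, -391.0, 2.0], [446.0, -404.0, 2.0]]
209 [[479.0, -350.0, 17.0], [458.0, -377.0, 1.0], [451.0, -390.0, 2.0], [443.0, -403.0, 2.0]]
213 [[477.0, -349.0, 18.0], [456.0, -375.0, 2.0], [448.0, -389.0, 2.0], [440.0, -401.0, 1.0]]
217 [[475.0, -347.0, 17.0], [454.0, -374.0, 1.0], [446.0, -387.0, 2.0], [439.0, -400.0, 3.0]]
221 [[473.0, -346.0, 17.0], [451.0, -372.0, 1.0], [443.0, -386.0, 1.0], [436.0, -399.0, 2.0]]
225 [[471.0, -344.0, 16.0], [455.0, -376.0, 25.0], [449.0, -388.0, 26.0], [433.0, -397.0, 0.0]]
229 [[469.0, -343.0, 17.0], [456.0, -376.0, 32.0], [449.0, -387.0, 32.0], [432.0, -396.0, 3.0]]
233 [[467.0, -342.0, 17.0], [455.0, -376.0, 37.0], [449.0, -387.0, 38.0], [428.0, -395.0, 1.0]]
237 [[465.0, -340.0, 17.0], [455.0, -376.0, 42.0], [449.0, -387.0, 44.0], [426.0, -393.0, 2.0]]
```

View pics/w4.png

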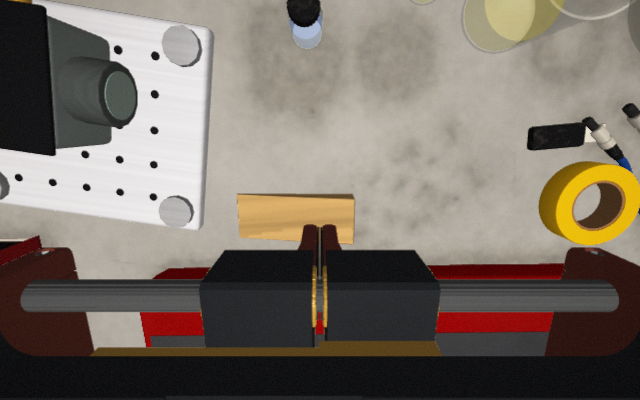

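View pics/w5.png

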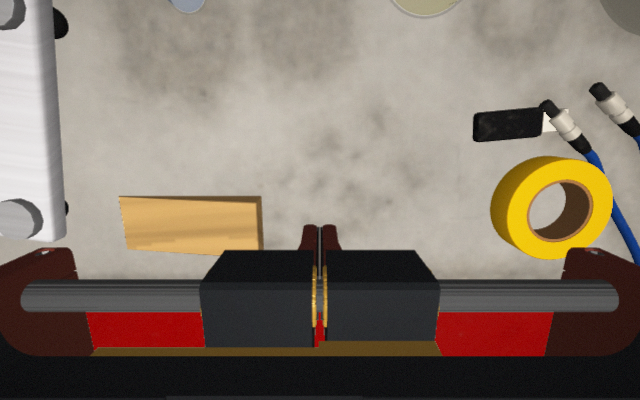

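```bash
python3 - <<'E'
from h import *
e=bot.get_obs()['ee_pos']
r=bot.move_straight([e[0],e[1],-.012],rate=.02,force_limit=2.5)
o=bot.get_obs();print(r,o['ee_pos'],o['force'],o['clock'],o['opening'])
E
```

```text
True [ 0.44169473 -0.37562639 -0.00296521] [-0.84903337  0.38816107  5.99713411] 11.2667 0.0005852958152569933
```

```bash
python3 - <<'E'
from h import *
q=np.load('plan.npz');v,s,d,n=q['v'],q['start'],q['d'],q['n']
b=bot.get_obs()['ee_pos']
bot.move_straight([b[0],b[1],.006],rate=.1)
fin=s+d*.014+v*1.1
print('final tcp',fin)
for f in ('w1','w4'):
    W=np.load(f'pics/{f}.npz')['W'].reshape(-1,3)
    if f=='w4': pass
    W=W[(W[:,0]>.48)&(W[:,2]<.13)]
    r=W[:,:2]-fin; a=r@d; l=r@n
    for h in (.05,):
        m=(W[:,2]>h)&(abs(l)<.06)&(a>.03)&(W[:,1]>-.35)
        print(f,h,m.sum(), 'min ahead',a[m].min() if m.any() else None, W[m][a[m].argsort()[:5]].round(3).tolist())
    # board edge clearance
    W2=np.load(f'pics/{f}.npz')['W'].reshape(-1,3); r=W2[:,:2]-s; m=(W2[:,2]>.02)&(W2[:,2]<.036)&(abs(r@d)<.12)&(r@n>0)&(r@n<.15)&(W2[:,0]<.5)
    for k in np.arange(-.06,.12,.02):
        mm=m&(abs(r@d-k)<.01); print(round(k,2), np.percentile((r@n)[mm],2) if mm.sum()>5 else None)
o=bot.get_obs(); print(o['force'],o['clock'])
E
```

```text
final tcp [ 0.50313805 -0.30104659]
w1 0.05 3346 min ahead 0.09584463023802814 [[0.602, -0.248, 0.08], [0.603, -0.249, 0.081], [0.602, -0.248, 0.082], [0.6, -0.247, 0.083], [0.599, -0.246, 0.082]]
-0.06 0.032424878331514945
-0.04 0.03174849508931789
-0.02 0.03220485722984621
0.0 0.03259646406406443
0.02 0.03282580224943961
0.04 0.03301167490983573
0.06 0.03323902521633025
0.08 0.03377993619591736
0.1 0.03397864885906698
w4 0.05 2198 min ahead 0.07881317306951083 [[0.595, -0.264, 0.058], [0.603, -0.251, 0.082], [0.602, -0.25, 0.082], [0.601, -0.249, 0.083], [0.602, -0.249, 0.082]]
-0.06 0.031795842609935974
-0.04 0.0319104730730732
-0.02 None
0.0 None
0.02 None
0.04 0.08061246299847705
0.06 0.062478956902092306
0.08 None
0.1 None
[ 0.1683509  -0.23245698 -0.7115802 ] 11.5167
```

```bash
python3 - <<'E'
from h import *
q=np.load('plan.npz');v,s,d,n=q['v'],q['start'],q['d'],q['n']
b=bot.get_obs()['ee_pos']
bot.move_straight([b[0],b[1],.04],rate=.15)
jaws.set_gripper(.04)
o=bot.get_obs();print(o['opening'])
s2=s-d*.022
r=bot.move_straight([*s2,.04],rate=.2)
p=eyes.camera('wrist');save(p,'w6');W=cloud(p)
r=bot.move_straight([*s2,-.01],rate=.025,force_limit=2)
o=bot.get_obs();print(r,o['ee_pos'],o['force'],o['clock'],o['opening'])
bot.move_straight([*s2,o['ee_pos'][2]+.008],rate=.05)
p=eyes.camera('wrist');save(p,'w7')
E
```

```text
0.0402191030902237
True [ 0.4355243  -0.38587071 -0.00297251] [-0.48684028  0.07943784  4.774293  ] 14.4917 0.039760342222495595
```

View pics/w7.png

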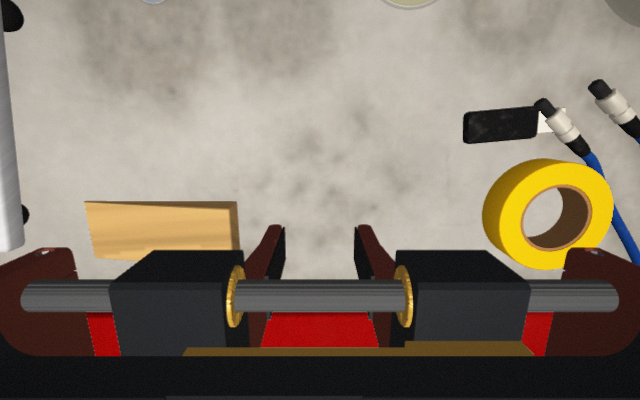

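```bash
python3 - <<'E'
from h import *
q=np.load('plan.npz');v,s,d,n=q['v'],q['start'],q['d'],q['n']
s2=s-d*.022
bot.move_straight([*(s2+d*.022),.005],rate=.08)
o=bot.get_obs();print(o['ee_pos'],o['force'],o['clock'])
p=eyes.camera('wrist');save(p,'w8')
big=cv2.resize(p['color'][180:270,60:420],None,fx=2.2,fy=2.2);cv2.imwrite('pics/w8b.png',big[...,::-1])
E
```

```text
[ 0.44734657 -0.36601342  0.00489104] [ 0.0078363  -1.09593362 -0.89010845] 15.2917
```

View pics/w8b.png

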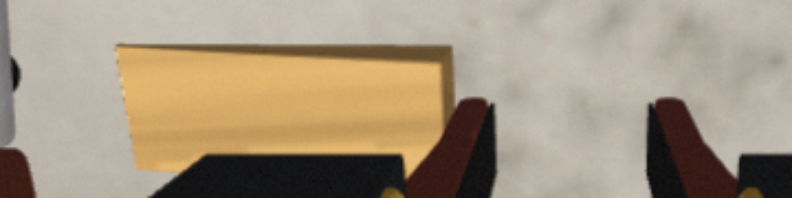

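```bash
python3 - <<'E'
from h import *
q=np.load('plan.npz');v,s,d,n=q['v'],q['start'],q['d'],q['n']
bot.move_straight([*(s+v*.5),.005],rate=.06)
o=bot.get_obs();print(o['ee_pos'],o['force'],o['clock'])
p=eyes.camera('wrist');save(p,'w9');W=cloud(p);np.savez('pics/w9.npz',W=W,c=p['color'],pose=p['pose'])
for r in eyes.silhouettes(p,'wedge')[:2]: print(r['score'],r['extent'])
E
```

```text
[ 0.46912739 -0.34247175  0.00498822] [ 0.30141333 -0.68664257 -0.42493459] 16.0417
0.82 [194.9, 229.3, 138.5, 56.3]
0.58 [82.8, 240.5, 51.8, 45.3]
```

View pics/w9.png

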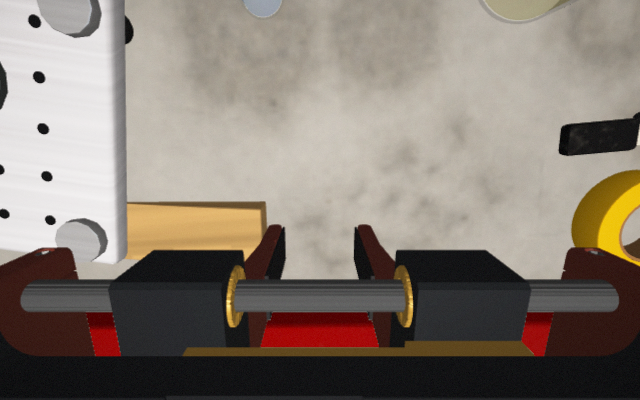

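```bash
cat >> h.py <<'E'
def wedge_side(p, c0, c1, r0=170, r1=250):
    """fit right (−n) bottom edge + right end; returns heading deg, corner thick/right world"""
    T=np.array(p['pose']);fx,fy,cx,cy=p['fx'],p['fy'],p['cx'],p['cy']
    def ray(u,v,h=0.0):
        r=T[:3,:3]@np.array([(u-cx)/fx,-(v-cy)/fy,-1]);o=T[:3,3];return (o+r*(h-o[2])/r[2])[:2]
    hsv=cv2.cvtColor(p['color'],cv2.COLOR_RGB2HSV)
    w=(hsv[...,0]>5)&(hsv[...,0]<30)&(hsv[...,1]>90)
    e=[]
    for u in range(c0,c1,3):
        rows=np.where(w[r0:r1,u])[0]
        if len(rows)>8: e.append(ray(u,r0+rows[0]-.5))
    e=np.array(e); l=cv2.fitLine(e.astype(np.float32)*1000,cv2.DIST_HUBER,0,.01,.01).ravel()
    dd=l[:2]*np.sign(l[1]); ang=np.degrees(np.arctan2(dd[1],dd[0]))
    ends=[]
    for v in range(r0,r1):
        m=np.where(w[v,c0:c1+40])[0]
        if len(m)>60: ends.append((v,c0+m.max()+.5))
    return ang, l[2:]/1000, dd, ends, ray
E
python3 - <<'E'
from h import *
p=eyes.camera('wrist')
ang,pt,dd,ends,ray=wedge_side(p,140,258)
n=np.array([-dd[1],dd[0]])
ax=pt+n*.018   # point on axis
print('heading',ang,'foot lateral from axis',(F-ax)@n, ends[:12:2])
# thick end along
for v,u in ends[3:12:2]: X=ray(u,v,.0); Y=ray(u,v,.016); print(v,u,(F-X)@dd,(F-Y)@dd)
# plate cap check
from collections import namedtuple
W=cloud(p); s=W[215:265,50:112].reshape(-1,3); m=(s[:,2]>.0365)&(s[:,2]<.046); print('cap mean',s[m].mean(0))
E
```

```text
heading 59.295765 foot lateral from axis -0.008872512314049131 [(202, np.float64(263.5)), (204, np.float64(264.5)), (206, np.float64(264.5)), (208, np.float64(264.5)), (210, np.float64(264.5)), (212, np.float64(264.5))]
205 264.5 0.08375944566077023 0.0868204455808924
207 264.5 0.08370208800946337 0.08676843109239425
209 264.5 0.08364452978572139 0.08671623471582388
211 264.5 0.08358676993563689 0.08666385549545103
213 264.5 0.08352880739790614 0.08661129246883764
cap mean [ 0.53965152 -0.25115684  0.03882632]
```

```bash
python3 - <<'E'
from h import *
q=np.load('plan.npz');d,n=q['d'],q['n']
e=np.array(bot.get_obs()['ee_pos'])[:2]
t=e+d*.021-n*.0065
np.savez('t.npz',t=t)
bot.move_straight([*t,.005],rate=.05)
o=bot.get_obs();print(o['ee_pos'],o['force'],o['clock'])
p=eyes.camera('wrist');save(p,'w10')
ang,pt,dd,ends,ray=wedge_side(p,170,258)
nn=np.array([-dd[1],dd[0]]);ax=pt+nn*.018
print('heading',ang,'lat',(F-ax)@nn,np.median([(F-ray(u,v,0))@dd for v,u in ends[3:12]]))
W=cloud(p); s=W[200:262,95:165].reshape(-1,3); m=(s[:,2]>.0365)&(s[:,2]<.046); print('cap mean',s[m].mean(0))
E
```

```text
[ 0.48532506 -0.32786823  0.00496358] [-0.49172409  0.08723701  0.09821885] 16.7667
heading 59.373287 lat -0.0030608810365064564 0.06343120954571406
cap mean [ 0.54196983 -0.25116815  0.03878439]
```

View pics/w10.png

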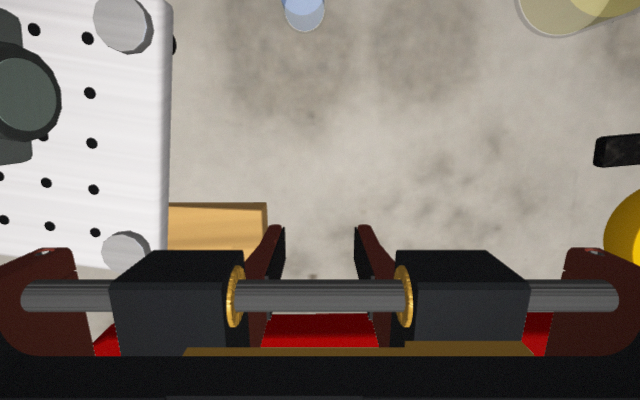

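```bash
cat >> h.py <<'E'
def favg(k=6):
    f=[]
    for _ in range(k): bot.hold(.03); f.append(bot.get_obs()['force'])
    return np.mean(f,0)
E
python3 - <<'E'
from h import *
q=np.load('plan.npz');d,n=q['d'],q['n'];t=np.load('t.npz')['t']
u=d-.15*n
for k in [.003,.005,.0065,.008,.0095,.011]:
    bot.move_straight([*(t+u*k),.005],rate=.03)
    f=favg(); fd=-f[:2]@d; print(k,'fd',round(fd,2),'fn',round(f[:2]@n,2),np.round(f[2],2),bot.get_obs()['ee_pos'][:2]@d-t@d)
    if fd>2.2: break
p=eyes.camera('wrist');save(p,'w11')
ang,pt,dd,ends,ray=wedge_side(p,190,258)
nn=np.array([-dd[1],dd[0]]);ax=pt+nn*.018
print('heading',ang,'lat',(F-ax)@nn,np.median([(F-ray(u,v,0))@dd for v,u in ends[3:12]]))
print(bot.get_obs()['clock'])
E
```

```text
0.003 fd 0.26 fn 0.02 -0.09 0.0028639582371936187
0.005 fd -0.26 fn -0.2 0.33 0.0050436131196346
0.0065 fd -0.14 fn -0.07 0.36 0.006524335144271982
0.008 fd 0.88 fn -0.08 0.37 0.007956824232623075
0.0095 fd 2.4 fn 0.36 0.64 0.009179518432687977
heading 58.16793 lat -0.0013725461740294717 0.05627961866381204
19.1167
```

View pics/w11.png

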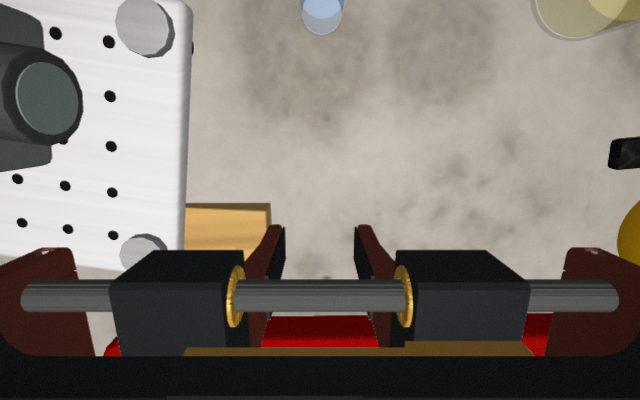

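```bash
python3 - <<'E'
from h import *
q=np.load('plan.npz');d,n=q['d'],q['n'];t=np.load('t.npz')['t']
u=d-.15*n
for k in [.0103,.011,.0117,.0124,.013]:
    bot.move_straight([*(t+u*k),.005],rate=.02)
    f=favg(); fd=-f[:2]@d; print(k,'fd',round(fd,2),'fn',round(f[:2]@n,2),np.round(f[2],2),bot.get_obs()['ee_pos'][:2]@d-t@d)
    if fd>4.2: break
p=eyes.camera('wrist');save(p,'w12')
ang,pt,dd,ends,ray=wedge_side(p,195,258)
nn=np.array([-dd[1],dd[0]]);ax=pt+nn*.018
print('heading',ang,'lat',(F-ax)@nn,np.median([(F-ray(u,v,0))@dd for v,u in ends[3:12]]))
W=cloud(p); s=W[225:270,110:178].reshape(-1,3); m=(s[:,2]>.0365)&(s[:,2]<.046); print('cap',s[m].mean(0))
s=W[0:58,112:178].reshape(-1,3); m=(s[:,2]>.0365)&(s[:,2]<.046); print('br cap',s[m].mean(0))
print(bot.get_obs()['clock'])
E
```

```text
0.0103 fd 3.88 fn 0.94 0.81 0.01001893550303136
0.011 fd 4.91 fn 0.16 0.62 0.010823489641843848
heading 58.748013 lat -0.0016260435448889811 0.055246517378478154
cap [ 0.54431658 -0.25021532  0.0391016 ]
br cap [ 0.61775055 -0.31388609  0.03910602]
20.0667
```

```bash
python3 - <<'E'
from h import *
q=np.load('plan.npz');d,n=q['d'],q['n']
e=np.array(bot.get_obs()['ee_pos'])[:2]
bot.move_straight([*(e-d*.02),.005],rate=.1)
bot.move_straight([*(e-d*.02),.17],rate=.25)
jaws.set_gripper(0.0)
p=eyes.camera('wrist');save(p,'w13');W=cloud(p)
np.savez('pics/w13.npz',W=W,c=p['color'],pose=p['pose'])
o=bot.get_obs();print(o['clock'],o['force'],o['ee_pos'])
E
```

```text
22.0167 [-0.41759045  0.54410489  0.57869751] [ 0.48180598 -0.3369163   0.17004906]
```

View pics/w13.png

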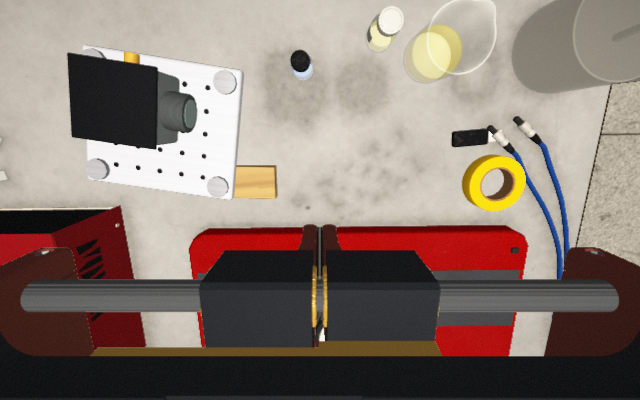

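```bash
python3 - <<'E'
from h import *
D=np.load('pics/w13.npz');W=D['W']
caps={}
for nm,(u,v) in dict(fr=(218,187),br=(225,83),fl=(97,169)).items():
    s=W[v-15:v+16,u-15:u+16].reshape(-1,3); m=(s[:,2]>.036)&(s[:,2]<.046); caps[nm]=s[m].mean(0); print(nm,s[m].mean(0).round(4),np.median(s[m][:,2]),m.sum())
s=W.reshape(-1,3);m=(s[:,2]>.028)&(s[:,2]<.0362)&(abs(s[:,0]-.61)<.08)&(abs(s[:,1]+.24)<.08)
A=np.c_[s[m][:,:2],np.ones(m.sum())];k=np.linalg.lstsq(A,s[m][:,2],rcond=None)[0];print('tilt deg',np.degrees(np.arctan(k[:2])),m.sum())
c=caps['fr'][:2]; c=(c+F)/2; print('press at',c)
q=np.load('plan.npz')
e=bot.get_obs()['ee_pos']
bot.move_straight([*c,.10],rate=.2)
f0=favg(); print(f0,bot.get_obs()['ee_pos'])
bot.move_straight([*c,.045],rate=.1)
# fast approach done; press
z=.045; zc=None
r=bot.move_straight([*c,.028],rate=.02,force_limit=4)
o=bot.get_obs(); print(r,o['ee_pos'],o['force'],o['clock']); z=o['ee_pos'][2]
for i in range(8):
    f=favg(4); print(round(z,4),(f-f0).round(2), round(bot.get_obs()['ee_pos'][2],4))
    if f[2]-f0[2]>9: break
    z-=.0006 if f[2]-f0[2]<7 else .0003; bot.move_straight([*c,z],rate=.02)
bot.hold(.5); f=favg(); print('hold',(f-f0).round(2),bot.get_obs()['clock'])
p=eyes.camera('wrist');save(p,'w14')
E
```

```text
fr [ 0.5397 -0.2497  0.0392] 0.03929525089119751 351
br [ 0.6182 -0.314   0.0391] 0.03920207771442358 448
fl [ 0.6166 -0.1559  0.0391] 0.039273360719123074 395
tilt deg [0.05134687 0.14673773] 9918
press at [ 0.53997183 -0.24945328]
[ 0.33907406  0.17242229 -0.09099437] [ 0.53969248 -0.2510565   0.10085683]
True [ 0.54005603 -0.24945138  0.03465861] [-0.69290904  0.74427871  5.7067349 ] 24.275
0.0347 [-1.29 -0.04  5.17] 0.0347
0.0341 [-2.44  0.38  7.57] 0.0346
0.0338 [-2.87  1.22  9.71] 0.0345
hold [-3.21  1.25  9.4 ] 25.875
```

View pics/w14.png

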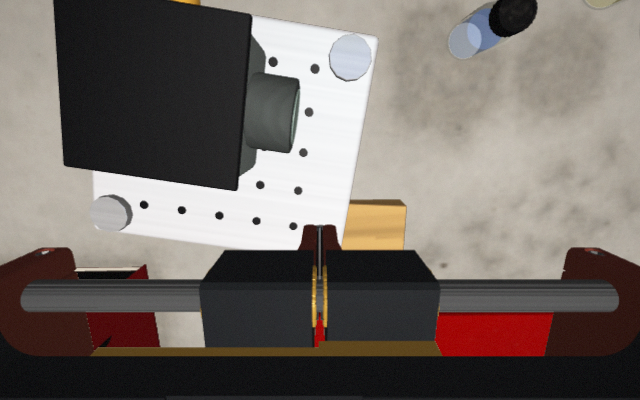

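```bash
python3 - <<'E'
from h import *
e=bot.get_obs()['ee_pos']
bot.move_straight([e[0],e[1],.09],rate=.05)
t=np.array([.482,-.337])
bot.move_straight([*t,.17],rate=.2)
p=eyes.camera('wrist');save(p,'w15');W=cloud(p)
for nm,(u,v) in dict(fr=(218,187),br=(225,83),fl=(97,169)).items():
    s=W[v-15:v+16,u-15:u+16].reshape(-1,3); m=(s[:,2]>.036)&(s[:,2]<.046); print(nm,s[m].mean(0).round(4),m.sum())
o=bot.get_obs();print(o['clock'],o['force'])
r=eyes.silhouettes(p,'wedge')
print([(x['score'],x['extent']) for x in r[:2]])
E
```

```text
fr [ 0.5397 -0.2497  0.0391] 361
br [ 0.6182 -0.3139  0.0391] 459
fl [ 0.6167 -0.1557  0.0391] 394
28.0583 [-0.26655796  0.64878683 -0.25597703]
[(0.67, [256.1, 181.5, 43.7, 30.8])]
```

View pics/w15.png

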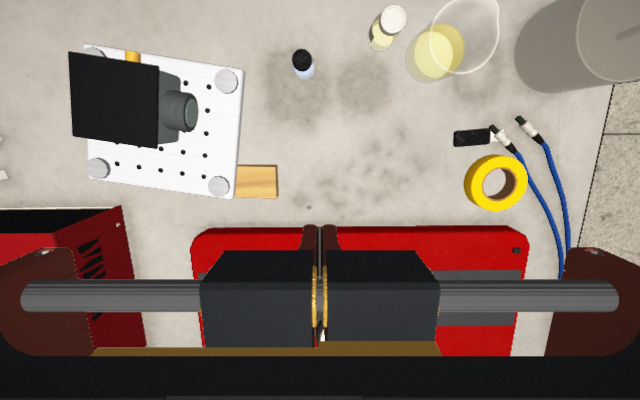

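```bash
python3 -c "
from station import *
finish_job()"
```

```text
the job is handed in; nothing more can be done
```

I pushed the wedge flat along the bench, thin end first, under the front right foot. I stopped when the push reached 4.9 N, with the wedge about 1.2 mm past first contact. I then pressed the cap with about 9.5 N for roughly a second, let go, backed away and handed the job in at about 28 s.

**Last checks:**
- **Level:** the three caps I could see were at equal height, within 0.1 mm, before and after the press. A tilt fit before the press gave about 0.15°.
- **Plate position:** those caps are within about 1 mm of where they started.
- **Rocking:** the cap gave only about 0.2 mm under the press.
- **Wedge:** it lies under the foot, about 1.6 mm off centre.
- **Other things:** the bystanders looked undisturbed in the last picture.

**What disagreed:**
- **Fingertip height:** the fingertips touched the bench with the TCP at about −3 mm, although `bot.tcp_to_tips` says they stand 19 mm ahead of it. Because of that, my first push passed over the wedge without moving it. I measured the height by touching the bench and pushed again.
- **Plate angle:** the plate is turned about 39° to the right, where the description said some 30°.
- **Press direction:** about 3 N of side force built up during the press, but the plate did not shift measurably.

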